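# Check the punch's throat with feeler gauges

### The job

Clear every staple pack off the punch's paper table into the open cardboard carton. Then slide the gauge box open and find the feeler gauge that goes flat under the punch's lip and drags under the spring shoe behind it (neither stopped by the lip nor sliding freely), and leave that gauge there, its tip about 55 mm past the front of the lip. Leave the other two gauges lying in the box with its cover slid fully shut, and do not disturb the glue bottle or pencil cup.

Things in the scene. Friction and masses are not known exactly. Their poses are not given: they have to be found in the camera images.
- punch: Grey desktop paper punch, fixed, 160 wide, 200 deep, 80 high. Origin on the worktop (z=0) under the middle of the front face of its steel lip; x points into the machine, y along the lip. In front of and under the lip lies a level aluminium paper table, y -68 to 68, x -135 to 100 mm; its height is not given: its top is 15.8 to 22.2 mm above the worktop
- lip (a point): Middle of the lower front edge of the lip, 26 mm above the worktop; axes as the punch. The lip is 14 mm thick (x), its top 60 mm above the worktop, free width 136 mm between the side cheeks. The gap from paper table to lip is 3.8 to 10.2 mm, to be felt with the gauges. A blade too thick for the gap is stopped by the lip's flat front face
- shoe_low (a point): Point under a black pressure shoe 80 wide behind the lip, with nothing under it: its flat sole (36 to 52 mm behind the lip's front, with a sloping lead-in before it) hangs 3 mm lower than the lip's edge. Sprung, it yields up to 12 mm: a blade thicker than the gap under it lifts it, is pressed by 2 to 3 N and drags with 3 to 8 N; a thinner one slides with under 1.5 N. At least one blade always drags
- gbox: Wooden gauge box, fixed. Origin on the worktop under the centre of its open-topped compartment (inside 140 in x, 180 in y, floor 4 mm above the worktop, wall top 46; side rails up to 56). Behind it (+x, from 70 to 225 mm) a solid deck over which the cover slides when opened
- cover (a joint): Sliding plywood cover of the gauge box, 150 x 178 x 5 mm, underside 47 mm above the worktop: 0 = shut, grows as it slides along the box's +x, 0.15 m = fully open with the whole compartment free. Friction about 1.5 N, stays where it is left
- cover_knob (a point): Centre of the cover's wooden grip block: 30 long (box x), 16 wide (box y), 30 high (52 to 82 mm above the worktop); it stands 45 mm before the middle of the cover, on the robot's side
- carton: Open cardboard carton, fixed, 190 (x) x 180 (y) x 50 high, walls and floor 4 to 5 mm. Origin on the worktop under its centre
- thin_grip (a point): Centre of the handle (half-way up) of the thin feeler gauge: aluminium block 30 (x) x 14 (y) x 36 high, from whose foot a flat steel blade 20 wide and 3 thick runs out along its +x, from 15 to 100 mm ahead of the handle's centre, its underside flush with the handle's. Starts lying flat in the gauge box, pointing along about the box's +x; the three lie in any order. 80 g
- thin_tip (a point): Tip of the thin gauge's blade (middle of its end face, 1.5 mm above its underside), 100 mm ahead of the handle's centre
- b_thin: The thin feeler gauge as a whole; origin under the centre of its handle, on its underside, z up
- mid_grip (a point): Centre of the handle (half-way up) of the mid feeler gauge: aluminium block 30 (x) x 14 (y) x 36 high, from whose foot a flat steel blade 28 wide and 5.5 thick runs out along its +x, from 15 to 100 mm ahead of the handle's centre, its underside flush with the handle's. Starts lying flat in the gauge box, pointing along about the box's +x; the three lie in any order. 80 g
- mid_tip (a point): Tip of the mid gauge's blade (middle of its end face, 2.75 mm above its underside), 100 mm ahead of the handle's centre
- b_mid: The mid feeler gauge as a whole; origin under the centre of its handle, on its underside, z up
- thick_grip (a point): Centre of the handle (half-way up) of the thick feeler gauge: aluminium block 30 (x) x 14 (y) x 36 high, from whose foot a flat steel blade 36 wide and 8 thick runs out along its +x, from 15 to 100 mm ahead of the handle's centre, its underside flush with the handle's. Starts lying flat in the gauge box, pointing along about the box's +x; the three lie in any order. 80 g
- thick_tip (a point): Tip of the thick gauge's blade (middle of its end face, 4 mm above its underside), 100 mm ahead of the handle's centre
- b_thick: The thick feeler gauge as a whole; origin under the centre of its handle, on its underside, z up
- pack0_c (a point): Centre of a white and orange paper staple pack, 36 (x) x 30 (y) x 40 high, 60 g; starts standing on the punch's paper table in front of the lip. Three or four packs are present
- pack1_c (a point): Centre of a white and orange paper staple pack, 36 (x) x 30 (y) x 40 high, 60 g; starts standing on the punch's paper table in front of the lip. Three or four packs are present
- pack2_c (a point): Centre of a white and orange paper staple pack, 36 (x) x 30 (y) x 40 high, 60 g; starts standing on the punch's paper table in front of the lip. Three or four packs are present
- pack3_c (a point): Centre of a white and orange paper staple pack, 36 (x) x 30 (y) x 40 high, 60 g; starts standing on the punch's paper table in front of the lip. Three or four packs are present
- glue: White glue bottle, 48 across, 130 high, to be left alone
- cup: Dark steel pencil cup, 72 across, 95 high, to be left alone
There are look-alikes about, which are no part of the job. Leave any black, purple or red look-alike of the part that bears pack3_c alone.

How it is judged:
On the way, in this order (a step that is already met when the one before it is completed fails the run):
1. every staple pack lies in the carton (x of pack0_c in the frame of carton between -0.095 and 0.095 m and y of pack0_c in the frame of carton between -0.09 and 0.09 m and z of each of pack0_c, pack1_c, pack2_c, pack3_c in the frame of carton below 0.048 m and x of pack1_c in the frame of carton between -0.095 and 0.095 m and y of pack1_c in the frame of carton between -0.09 and 0.09 m and x of pack2_c in the frame of carton between -0.095 and 0.095 m and y of pack2_c in the frame of carton between -0.09 and 0.09 m and x of pack3_c in the frame of carton between -0.095 and 0.095 m and y of pack3_c in the frame of carton between -0.09 and 0.09 m), for 0.2 s.
2. the gauge box is open (cover slid at least 120 mm) (value of joint cover above 0.12 m), for 0.2 s.
3. a gauge's tip is at least 40 mm past the front of the lip and the punch presses on it with 1 to 15 N (((x of thin_tip in the frame of punch between 0.04 and 0.09 m and y of thin_tip in the frame of punch between -0.06 and 0.06 m and angle between thin_tip's own z axis and vertical below 0.12 rad and contact force between b_thin and punch between 1 and 15 N) or (x of mid_tip in the frame of punch between 0.04 and 0.09 m and y of mid_tip in the frame of punch between -0.06 and 0.06 m and angle between mid_tip's own z axis and vertical below 0.12 rad and contact force between b_mid and punch between 1 and 15 N) or (x of thick_tip in the frame of punch between 0.04 and 0.09 m and y of thick_tip in the frame of punch between -0.06 and 0.06 m and angle between thick_tip's own z axis and vertical below 0.12 rad and contact force between b_thick and punch between 1 and 15 N))), for 0.3 s.
At the end, for the whole second after the job is handed in: One gauge lies flat (0.12 rad), tip 40 to 90 mm past the lip's front face and within 60 mm of its middle, pressed by the punch with 1 to 15 N, at rest; the other two lie in the box, its cover within 8 mm of shut; every present staple pack lies in the carton (all of step 1 and (((x of thin_tip in the frame of punch between 0.04 and 0.09 m and y of thin_tip in the frame of punch between -0.06 and 0.06 m and angle between thin_tip's own z axis and vertical below 0.12 rad and contact force between b_thin and punch between 1 and 15 N) and (x of mid_grip in the frame of gbox between -0.075 and 0.075 m and y of mid_grip in the frame of gbox between -0.095 and 0.095 m and z of mid_grip in the frame of gbox below 0.04 m) and (x of thick_grip in the frame of gbox between -0.075 and 0.075 m and y of thick_grip in the frame of gbox between -0.095 and 0.095 m and z of thick_grip in the frame of gbox below 0.04 m) and linear speed of b_thin below 0.02 m/s) or ((x of mid_tip in the frame of punch between 0.04 and 0.09 m and y of mid_tip in the frame of punch between -0.06 and 0.06 m and angle between mid_tip's own z axis and vertical below 0.12 rad and contact force between b_mid and punch between 1 and 15 N) and (x of thin_grip in the frame of gbox between -0.075 and 0.075 m and y of thin_grip in the frame of gbox between -0.095 and 0.095 m and z of thin_grip in the frame of gbox below 0.04 m) and (x of thick_grip in the frame of gbox between -0.075 and 0.075 m and y of thick_grip in the frame of gbox between -0.095 and 0.095 m and z of thick_grip in the frame of gbox below 0.04 m) and linear speed of b_mid below 0.02 m/s) or ((x of thick_tip in the frame of punch between 0.04 and 0.09 m and y of thick_tip in the frame of punch between -0.06 and 0.06 m and angle between thick_tip's own z axis and vertical below 0.12 rad and contact force between b_thick and punch between 1 and 15 N) and (x of thin_grip in the frame of gbox between -0.075 and 0.075 m and y of thin_grip in the frame of gbox between -0.095 and 0.095 m and z of thin_grip in the frame of gbox below 0.04 m) and (x of mid_grip in the frame of gbox between -0.075 and 0.075 m and y of mid_grip in the frame of gbox between -0.095 and 0.095 m and z of mid_grip in the frame of gbox below 0.04 m) and linear speed of b_thick below 0.02 m/s)) and value of joint cover below 0.008 m); the robot touches nothing.
It fails at once if the glue is pushed more than 30 mm or tipped over (distance of glue from where it was at the start of the episode above 0.03 m or angle between glue's own z axis and vertical above 0.5 rad).
It fails at once if the cup is pushed more than 30 mm or tipped over (distance of cup from where it was at the start of the episode above 0.03 m or angle between cup's own z axis and vertical above 0.5 rad).
Of pack0, pack1, pack2, pack3 only 3 to 4 are there at a start; the rules pass over those that are not, and their reading is None.
At some moment in a run one of pack0, pack1, pack2, pack3 may be knocked a few centimetres aside while the robot is not near it.
Once in a run the grip may slacken for a moment while it holds something.
It also fails if it takes over 210 s, if anything falls off the work surface, if the arm or the gripper's body presses on something with over 40 N, if the wrist force passes 120 N, or if a joint passes its speed limit or range.

### The arm

A 7-joint arm with a two-finger parallel gripper is mounted at the origin on the work surface. World frame = base frame: x ahead of the robot, y to its left, z up, the work surface at z = 0. Lengths are in m, angles in rad, forces in N, time in s.
With the tool pointing down it reaches from about 0.4 to 0.9 m from the base axis. Payload 5.5 kg.
Tool frame: the origin (TCP) lies at the very end of the fingers, on their centre line; the grasp point (between the pads) lies 19 mm behind it; z points along the fingers, y is the line along which they close (so a half turn about z gives the same grasp; the last joint's range is limited). The gripper opens to 85 mm and grips with 20 to 120 N. Pads are 22 mm wide; open, the fingers measure 114 mm over their backs; the gripper's body (76 mm by 85 mm) begins 54 mm behind the grasp point. The pads swing forward as they close: fully open they stand 13 mm farther back than shut.
Start: joints at [-0.886, 0.501, -0.427, 1.55, 0.221, 1.138, -0.21], TCP at [0.266, 0.593, 0.231] pointing down, gripper open.
Joint ranges: [-2.88, 2.88], [-0.31, 2.03], [-1.54, 1.56], [0.2, 2.42], [-1.41, 4.55], [0.19, 2.02], [-2.57, 2.57]. Speed limits (rad/s): [2.57, 2.57, 3.14, 3.14, 3.14, 3.14, 3.14].

### API

Orientations are given as a unit quaternion [x, y, z, w].
In Python, from station import ctrl gives the robot as it stands. The module is installed in compiled form; this text tells all that it offers.
- The arm moves only by the tool send_rows, never from a script. Its argument "steps" is a list of rows, each a list of 7 numbers: the turn, a rotation vector about the tool's x, y, z in rad, then the shift along the tool's x, y, z in m, then the gripper command: -1 is fully open, 1 is shut, values between are in proportion. A call has 1 to 5 rows; each row is the pose to reach, as a shift and turn from the pose commanded when the call began, along the tool's axes at that moment; what a row does not reach only later rows make up. A row lasts 1/10 s, in which the tool goes at most 50 mm and 8.59 degrees, less where a joint would pass 70% of its speed; a pose out of reach is approached as far as the arm can. A call with a gripper value outside its range is refused whole. The fingers move at their own pace and stop on an object; "grip_force" is the grip in N (left out, the last holds). Time passes only in rows, so rows that repeat a pose let the fingers close. It gives the time, the measured TCP pose, the force, the opening and the grip force at its end, in the units of the state.
- ctrl.read_state(): the state, without advancing time (a new reading comes with each control period).
- ctrl.snapshot(name): name is "scene" or "top"; returns (picture, depth): 420x560x3 uint8, blue, green, red; 420x560 float32, m along the optical axis (not along the pixel's ray), 0 where there is no reading.
- ctrl.get_calibration(name): a dict with "intrinsics" (3x3 intrinsics, pixels), "k1" (the pictures are not rectified: a ray, as slopes to the right and down, at radius r is drawn at 1 + k1 r^2 times it, then the intrinsics apply), "view" (4x4, takes a point from world to camera coordinates). Camera axes: x right, y up, looking along -z (the intrinsics and any distortion apply to the point x, -y, -z); pixel columns grow to the right and rows downward; lengths in m; the calibration is good to about 2 mm. A picture is of the moment at which its call begins. get_calibration takes no time and is no camera call.
- ctrl.close_job(): hands the job in; it is judged then, once.
The state is a dict: "time": time; "joint_pos": joint angles; "joint_velocities": joint speeds; "joint_torque": joint torques, N m; "eef_pos": TCP position; "eef_rot": TCP orientation; "contact_force": force on the tool from outside, world axes, zero at the start; "torque": the same for the moment, N m; "width": finger opening in m; "grasp_force": force on a finger pad.
Only numpy, scipy, OpenCV 4.12 (cv2) and the standard library are available. Lean on these libraries where they do the work, as an engineer would, in place of code of your own. Each camera call takes 0.05 s, during which the arm holds its last target. There are 200 camera calls.

## Working session

There is one attempt and no reset: what is moved stays moved. The work goes in short steps, Python scripts to look and compute and a tool call to move; the robot and the scene stay as the last step left them, time stands still between calls to the robot, and variables do not carry over. Pictures are saved under pics/ and viewed, at most 14 in all, crops included, and the job is handed in when it is done.

Besides the shell and the picture viewer there is one more tool, called after ">>>" as a command line: name --pt "numbers of a row" for each row, then --argument value for the rest. send_rows: Moves the arm, as the interface text tells. Its arguments: {"type":"object","properties":{"steps":{"type":"array","items":{"type":"array","items":{"type":"number"}}},"grip_force":{"type":"number"}},"required":["steps"]}

```bash
mkdir -p pics
cat > h.py <<'E'
import numpy as np, cv2
from scipy.spatial.transform import Rotation as R
from station import ctrl
def cloud(name):
    img,d=ctrl.snapshot(name); c=ctrl.get_calibration(name); K=np.array(c["intrinsics"]);V=np.array(c["view"])
    h,w=d.shape; u,v=np.meshgrid(np.arange(w),np.arange(h))
    p=cv2.undistortPoints(np.stack([u,v],-1).reshape(-1,1,2).astype(np.float64),K,np.array([c["k1"],0,0,0.])).reshape(h,w,2)
    P=np.stack([p[...,0]*d,-p[...,1]*d,-d,np.ones_like(d)],-1)
    W=P@np.linalg.inv(V).T
    W[d==0]=np.nan
    return img,W[...,:3]
def st():
    s=ctrl.read_state(); print("t",round(s["time"],2),"p",np.round(s["eef_pos"],4),"q",np.round(s["eef_rot"],3),"yaw",np.round(np.degrees(R.from_quat(s["eef_rot"]).as_euler('zyx')),1),"F",np.round(s["contact_force"],1),"w",round(s["width"],4),"g",s["grasp_force"]); return s
def to(xyz,yaw=None):
    s=st(); r=R.from_quat(s["eef_rot"]); print("shift tool",np.round(r.inv().apply(np.array(xyz)-s["eef_pos"]),4))
E
python3 - <<'E'
from h import *
st(); print(R.from_quat(ctrl.read_state()["eef_rot"]).as_matrix().round(3))
for n in("scene","top"):
    i,W=cloud(n); cv2.imwrite(f"pics/{n}0.png",cv2.resize(i,(800,600),interpolation=cv2.INTER_CUBIC)); np.save(n+"0",W)
    c=ctrl.get_calibration(n); print(np.array(c["intrinsics"]).round(1).tolist(),c["k1"],(-np.array(c["view"])[:3,:3].T@np.array(c["view"])[:3,3]).round(3))
E
```

```text
t 0.0 p [0.2659 0.5924 0.2303] q [ 0.209  0.978 -0.001 -0.   ] yaw [-155.8   -0.   179.9] F [-0.3  0.1 -0.2] w 0.0854 g 0.0
[[-0.912  0.409 -0.001]
 [ 0.409  0.912 -0.002]
 [ 0.    -0.002 -1.   ]]
[[424.2, 0.0, 286.2], [0.0, 424.2, 209.5], [0.0, 0.0, 1.0]] -0.00832556325010935 [0.798 0.536 0.974]
[[498.9, 0.0, 276.3], [0.0, 498.9, 215.6], [0.0, 0.0, 1.0]] -0.07857610570593077 [ 0.434 -0.005  1.7  ]
```

View pics/scene0.png

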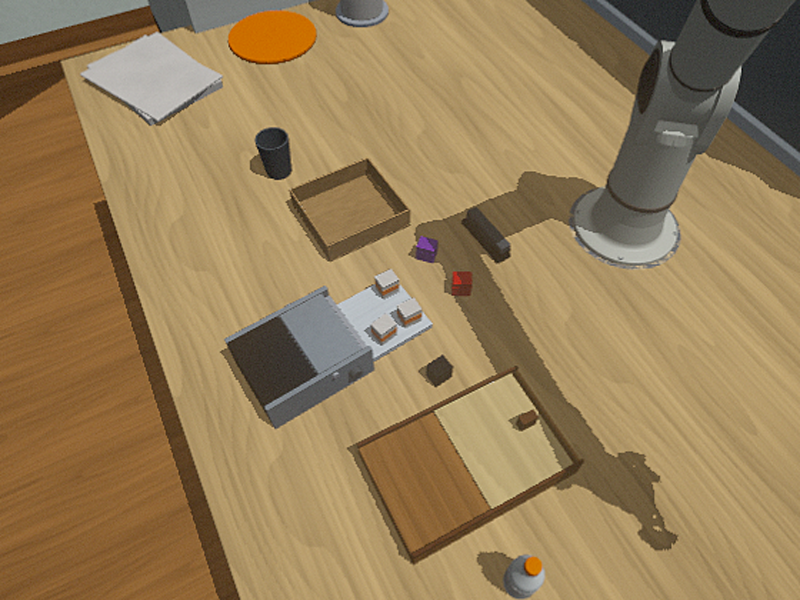

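View pics/top0.png

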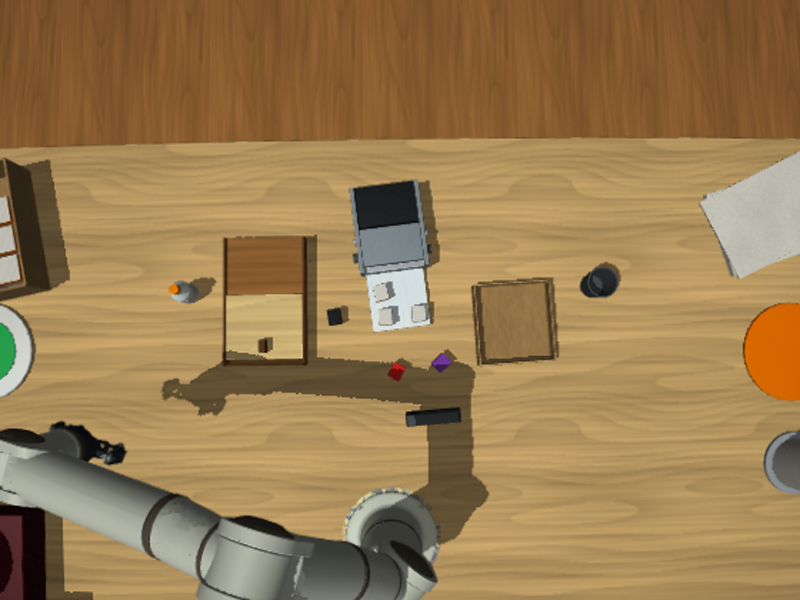

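The scene view shows three packs on the aluminium table (at 387,285; 410,312; 383,328), the box right of centre, the carton beyond, and black, red and purple decoys. The top view (800x600) shows the packs at (383,291), (388,315) and (420,312), the box around (265,300), the knob at (264,345), the carton at (514,320), the cup at (600,281) and the glue at (182,291).

```bash
cat > m.py <<'E'
from h import *
def rect(name,W,uv,z0,z1,k=3):
    # uv box in 800x600 px ; points with z in range -> world xy min area rect
    u0,v0,u1,v1=[int(a*.7) for a in uv]; Q=W[v0:v1,u0:u1].reshape(-1,3); Q=Q[(Q[:,2]>z0)&(Q[:,2]<z1)]
    if len(Q)<4: print(name,"none");return
    r=cv2.minAreaRect(Q[:,:2].astype(np.float32)*1000)
    print(name,len(Q),"c",np.round(r[0],1),"size",np.round(r[1],1),"ang",round(r[2],1),"zmed",np.round(np.median(Q[:,2])*1000,1)); return r
E
python3 - <<'E'
from m import *
W=np.load("top0.npy")
rect("box",W,(215,228,325,375),.04,.062)
rect("knob",W,(250,330,280,360),.07,.09)
rect("carton",W,(460,265,570,375),.03,.06)
rect("punch",W,(335,170,445,280),.065,.09)
rect("table",W,(360,268,440,340),.010,.028)
for n,b in dict(p0=(365,278,400,303),p1=(372,303,402,330),p2=(403,298,435,326)).items(): rect(n,W,b,.05,.075)
rect("glue",W,(160,270,205,310),.03,.15);rect("cup",W,(575,260,630,305),.05,.11)
W=np.load("scene0.npy")
print("scene")
rect("box",W,(345,360,590,570),.05,.062)
rect("knob",W,(510,405,545,440),.07,.09)
rect("carton",W,(280,150,420,265),.04,.06)
rect("punch",W,(220,280,380,430),.075,.09)
rect("table",W,(330,270,440,360),.010,.028)
for n,b in dict(p0=(370,265,403,302),p1=(398,295,425,330),p2=(365,312,398,348)).items(): rect(n,W,b,.05,.075)
E
```

```text
box 4869 c [559. 287.] size [301.3 191.8] ang 0.2 zmed 50.4
knob 48 c [452.7 286.7] size [26.7 15.6] ang 2.8 zmed 82.5
carton 401 c [ 499.5 -294.6] size [190.7 180.4] ang 3.2 zmed 48.2
punch 2787 c [724.9  -5.6] size [201.6 168.2] ang 6.4 zmed 80.6
table 1242 c [552.1 -18.5] size [173.1 165.9] ang 88.9 zmed 21.7
p0 102 c [573.1  15.6] size [36.6 29.6] ang 13.0 zmed 60.7
p1 103 c [516.2   5.6] size [29.8 36.3] ang 89.4 zmed 61.2
p2 102 c [523.  -70.4] size [33.6 29.7] ang 0.3 zmed 62.0
glue 238 c [580.9 472.5] size [45.  48.2] ang 74.6 zmed 88.3
cup 244 c [ 588.1 -490.9] size [69.3 72.4] ang 1.1 zmed 83.6
scene
box 5301 c [558.6 261.6] size [393.9 299.8] ang 89.9 zmed 52.6
knob 110 c [454.  290.2] size [29.5 16.2] ang 0.5 zmed 81.3
carton 630 c [ 500.1 -300.4] size [192.3 365.6] ang 3.1 zmed 47.3
punch 4484 c [725.3  -3.2] size [199.6 164.1] ang 6.7 zmed 79.9
table 1416 c [554.2 -22.7] size [127.2 138.2] ang 6.4 zmed 21.3
p0 163 c [524.2 -67. ] size [32.9 39.2] ang 89.6 zmed 60.7
p1 173 c [517.7   9.1] size [36.1 32. ] ang 4.3 zmed 60.4
p2 186 c [591.9  23. ] size [71.7 31.9] ang 13.0 zmed 60.9
```

Run:
```python
from m import *
W=np.load("scene0.npy")
rect("p0",W,(370,316,398,335),.056,.066)
rect("box-in",W,(345,380,570,540),.05,.0585)
for n in("top","scene"):
    W=np.load(n+"0.npy").reshape(-1,3); 
    a=np.radians(6.5); c=np.array([.725,-.0045])
    L=(W[:,:2]-c)@np.array([[np.cos(a),-np.sin(a)],[np.sin(a),np.cos(a)]]) 
    m=(abs(L[:,0])<.3)&(abs(L[:,1])<.1)
    for z0,z1 in((.012,.027),(.05,.07),(.075,.085)):
        k=m&(W[:,2]>z0)&(W[:,2]<z1); print(n,z0,"x pct",np.percentile(L[k,0],[.5,2,10,50,99]).round(4),"y",np.percentile(L[k,1],[.5,2,98,99.5]).round(4))
    k=m&(L[:,0]>-.24)&(L[:,0]<-.11)&(abs(L[:,1])<.066)&(W[:,2]>.012)&(W[:,2]<.026)
    X=L[k]; Z=W[k,2]; print("table z",np.percentile(Z,[5,25,50,75,95]).round(4))
    k=m&(abs(L[:,0])<.09)&(abs(L[:,1])<.07)&(W[:,2]>.07);print("punch z",np.percentile(W[k,2],[5,25,50,75,95]).round(4))
    k=(W[:,2]<.008)&(abs(W[:,0]-.5)<.08)&(abs(W[:,1]-.13)<.02);print("wood z",np.percentile(W[k,2],[5,50,95]).round(4))
    for x0 in np.arange(-.13,-.04,.01):
        k=m&(abs(L[:,0]-x0-.005)<.005)&(abs(L[:,1])<.06); print(round(x0,3),np.round(np.nanmedian(W[k,2]),4),end="; ")
    print()
```

```text
p0 151 c [574.4  19. ] size [35.7 31.9] ang 11.5 zmed 61.2
box-in 4969 c [560.5 289. ] size [295.3 192. ] ang 0.1 zmed 52.5
top 0.012 x pct [-0.2441 -0.2341 -0.2252 -0.1617 -0.0998] y [-0.0694 -0.0678  0.0646  0.0662]
top 0.05 x pct [-0.2252 -0.2227 -0.2142 -0.1384  0.0037] y [-0.091  -0.0858  0.084   0.0893]
top 0.075 x pct [-0.0946 -0.0849 -0.0701  0.0055  0.0982] y [-0.0809 -0.0787  0.0756  0.0776]
table z [0.0155 0.0188 0.0214 0.0235 0.0255]
punch z [0.0743 0.0783 0.0808 0.0834 0.0868]
wood z [-0.0057  0.0004  0.0063]
-0.13 0.0227; -0.12 0.0211; -0.11 0.023; -0.1 0.0599; -0.09 0.0759; -0.08 0.0812; -0.07 0.0807; -0.06 0.0812; -0.05 0.08; 
scene 0.012 x pct [-0.2334 -0.2304 -0.2103 -0.1504  0.0975] y [-0.0666 -0.0633  0.0817  0.0825]
scene 0.05 x pct [-0.2233 -0.2214 -0.2114 -0.0993  0.1002] y [-0.0706 -0.0626  0.0874  0.0927]
scene 0.075 x pct [-0.092  -0.0832 -0.0669  0.0116  0.0986] y [-0.0775 -0.0743  0.0802  0.0817]
table z [0.0184 0.0201 0.0213 0.0227 0.0244]
punch z [0.0771 0.0788 0.08   0.081  0.0826]
wood z [-0.0028  0.0001  0.0036]
-0.13 0.0219; -0.12 0.021; -0.11 0.0222; -0.1 0.0601; -0.09 0.0798; -0.08 0.0801; -0.07 0.08; -0.06 0.0802; -0.05 0.08;
```

>>> send_rows --pt "0 0 0.1 -0.035 -0.028 0 -0.4" --pt "0 0 0.2 -0.07 -0.056 0 -0.4" --pt "0 0 0.3 -0.105 -0.085 0 -0.4" --pt "0 0 0.422 -0.14 -0.113 0 -0.4" --pt "0 0 0.422 -0.173 -0.1415 0 -0.4"

```text
time: 0.6
eef_pos: [0.3667, 0.391, 0.231]
eef_rot: [0.411, 0.912, -0.0, 0.0]
contact_force: [0.2, -0.5, -0.2]
width: 0.0598
grasp_force: 0.0
```

>>> send_rows --pt "0 0 -0.148 -0.046 -0.017 0 -0.4" --pt "0 0 -0.296 -0.092 -0.034 0 -0.4" --pt "0 0 -0.444 -0.139 -0.051 0 -0.4" --pt "0 0 -0.592 -0.185 -0.068 0 -0.4" --pt "0 0 -0.74 -0.232 -0.085 0 -0.4"

```text
time: 1.1
eef_pos: [0.4466, 0.1885, 0.2311]
eef_rot: [0.092, 0.996, -0.0, -0.0]
contact_force: [0.9, 0.0, 0.0]
width: 0.0595
grasp_force: 0.0
```

>>> send_rows --pt "0 0 -0.106 0 0 0.05 -0.4" --pt "0 0 -0.106 0 0 0.05 -0.4"

```text
time: 1.3
eef_pos: [0.4431, 0.1868, 0.1766]
eef_rot: [0.043, 0.999, -0.002, -0.005]
contact_force: [-2.0, -0.3, -0.6]
width: 0.0599
grasp_force: 0.0
```

```bash
cat >> h.py <<'E'
def st():
    s=ctrl.read_state(); M=R.from_quat(s["eef_rot"]).as_matrix()
    print("t",round(s["time"],2),"p",np.round(s["eef_pos"],4),"yaw",round(np.degrees(np.arctan2(-M[1,0],-M[0,0])),2),"F",np.round(s["contact_force"],1),"w",round(s["width"],4),"g",round(s["grasp_force"],1)); return s
def to(xyz,yaw=0):
    "shift and tool-z turn from here to xyz with tool yaw (deg, 0 = tool x along world -x)"
    s=st(); r=R.from_quat(s["eef_rot"]); M=r.as_matrix(); y=np.degrees(np.arctan2(-M[1,0],-M[0,0]))
    print("turn z",round(-np.radians(yaw-y),3),"shift",np.round(r.inv().apply(np.array(xyz)-s["eef_pos"]),4))
E
python3 -c "
from h import *
to((.517,.007,.18))"
```

```text
t 1.3 p [0.4431 0.1868 0.1766] yaw -4.9 F [-2.  -0.3 -0.6] w 0.0599 g 0.0
turn z -0.086 shift [-0.089  -0.1728 -0.0034]
```

>>> send_rows --pt "0 0 0 -0.02 -0.05 0 -0.4" --pt "0 0 0 -0.04 -0.1 0.02 -0.4" --pt "0 0 0 -0.06 -0.146 0.05 -0.4" --pt "0 0 0 -0.06 -0.154 0.05 -0.4" --pt "0 0 0 -0.06 -0.154 0.05 -0.4"

```text
time: 1.8
eef_pos: [0.4931, 0.0283, 0.1307]
eef_rot: [0.045, 0.999, -0.001, -0.001]
contact_force: [-0.3, 0.2, 0.1]
width: 0.0596
grasp_force: 0.0
```

```bash
python3 -c "
from h import *
to((.517,.007,.03))"
```

```text
t 1.8 p [0.4931 0.0283 0.1307] yaw -5.2 F [-0.3  0.2  0.1] w 0.0596 g 0.0
turn z -0.091 shift [-0.026  -0.0188  0.1006]
```

>>> send_rows --pt "0 0 -0.091 -0.026 -0.0188 0.03 -0.4" --pt "0 0 -0.091 -0.026 -0.0188 0.065 -0.4" --pt "0 0 -0.091 -0.026 -0.0188 0.1 -0.4" --pt "0 0 -0.091 -0.026 -0.0188 0.1 -0.4" --pt "0 0 -0.091 -0.026 -0.0188 0.1 -0.4"

```text
time: 2.3
eef_pos: [0.5178, 0.0128, 0.032]
eef_rot: [-0.004, 1.0, 0.0, -0.0]
contact_force: [0.6, -0.4, -0.2]
width: 0.0597
grasp_force: 0.0
```

>>> send_rows --pt "0 0 0 0 0 0 1" --pt "0 0 0 0 0 0 1" --pt "0 0 0 0 0 0 1" --pt "0 0 0 0 0 0 1" --pt "0 0 0 0 0 0 1" --grip_force 30

```text
time: 2.8
eef_pos: [0.5196, 0.0115, 0.0336]
eef_rot: [-0.004, 1.0, 0.0, 0.002]
contact_force: [-1.3, 0.3, 7.4]
width: 0.0296
grasp_force: 31.1
```

```bash
python3 -c "
from h import *
to((.5,-.25,.15))"
```

```text
t 2.8 p [0.5196 0.0115 0.0336] yaw 0.44 F [-1.3  0.3  7.4] w 0.0296 g 31.1
turn z 0.008 shift [ 0.0212 -0.2613 -0.1165]
```

>>> send_rows --pt "0 0 0 0 0 -0.05 1" --pt "0 0 0 0.005 -0.02 -0.09 1" --pt "0 0 0 0.02 -0.065 -0.1 1" --pt "0 0 0 0.035 -0.11 -0.1 1" --pt "0 0 0 0.05 -0.155 -0.1 1"

```text
time: 3.3
eef_pos: [0.4693, -0.1459, 0.1335]
eef_rot: [-0.004, 1.0, -0.001, 0.002]
contact_force: [1.2, -0.6, -0.9]
width: 0.0295
grasp_force: 30.1
```

>>> send_rows --pt "0 0 0 0.012 -0.045 0 1" --pt "0 0 0 0.025 -0.09 0 1" --pt "0 0 0 0.025 -0.135 0 1" --pt "0 0 0 0.025 -0.154 0 1" --pt "0 0 0 0.025 -0.154 0 1"

```text
time: 3.8
eef_pos: [0.4445, -0.3031, 0.1326]
eef_rot: [-0.001, 1.0, -0.001, 0.001]
contact_force: [-0.8, 0.2, -0.7]
width: 0.0298
grasp_force: 30.1
```

```bash
python3 -c "
from h import *
to((.447,-.297,.025))"
```

```text
t 3.8 p [ 0.4445 -0.3031  0.1326] yaw 0.07 F [-0.8  0.2 -0.7] w 0.0298 g 30.1
turn z 0.001 shift [-0.0023  0.0064  0.1076]
```

>>> send_rows --pt "0 0 0 -0.002 0.006 0.05 1" --pt "0 0 0 -0.002 0.006 0.1 1" --pt "0 0 0 -0.002 0.006 0.107 1" --pt "0 0 0 -0.002 0.006 0.107 -0.18" --pt "0 0 0 -0.002 0.006 0.107 -0.18"

```text
time: 4.3
eef_pos: [0.4488, -0.293, 0.0266]
eef_rot: [-0.004, 1.0, -0.001, 0.001]
contact_force: [0.3, 0.1, -0.2]
width: 0.0504
grasp_force: 0.0
```

>>> send_rows --pt "0 0 0 0 0 0 -0.18" --pt "0 0 0 0 0 -0.03 -0.18" --pt "0 0 0 0 0 -0.08 -0.18" --pt "0 0 0 -0.015 0.04 -0.1 -0.3" --pt "0 0 0 -0.03 0.085 -0.1 -0.3"

```text
time: 4.8
eef_pos: [0.4804, -0.2104, 0.1309]
eef_rot: [-0.001, 1.0, -0.003, 0.006]
contact_force: [1.7, 0.8, -0.1]
width: 0.0554
grasp_force: 0.0
```

>>> send_rows --pt "0 0 0 -0.016 0.047 0 -0.3" --pt "0 0 0 -0.032 0.095 0 -0.3" --pt "0 0 0 -0.046 0.14 0 -0.3" --pt "0 0 0 -0.046 0.14 0 -0.3" --pt "0 0 0 -0.046 0.14 0 -0.3"

```text
time: 5.3
eef_pos: [0.5228, -0.0653, 0.1265]
eef_rot: [-0.006, 1.0, -0.0, 0.002]
contact_force: [0.9, -0.6, -0.2]
width: 0.0556
grasp_force: 0.0
```

Run:
```python
from m import *
to((.5235,-.069,.031))
i,W=cloud("top"); cv2.imwrite("pics/t1.png",cv2.resize(i[150:300,200:410],(800,571),interpolation=cv2.INTER_CUBIC))
rect("carton packs",W,(478,285,552,360),.03,.048); rect("p0",W,(365,278,400,303),.05,.075)
i,W=cloud("scene"); cv2.imwrite("pics/s1.png",cv2.resize(i[100:260,180:400],(800,582),interpolation=cv2.INTER_CUBIC))
```

```text
t 5.3 p [ 0.5228 -0.0653  0.1265] yaw 0.66 F [ 0.9 -0.6 -0.2] w 0.0556 g 0.0
turn z 0.012 shift [-0.0003 -0.0037  0.0955]
carton packs 173 c [ 504.6 -294.3] size [169.7 174.8] ang 0.7 zmed 43.1
p0 100 c [573.3  15.7] size [35.7 29.6] ang 13.1 zmed 61.5
```

View pics/s1.png

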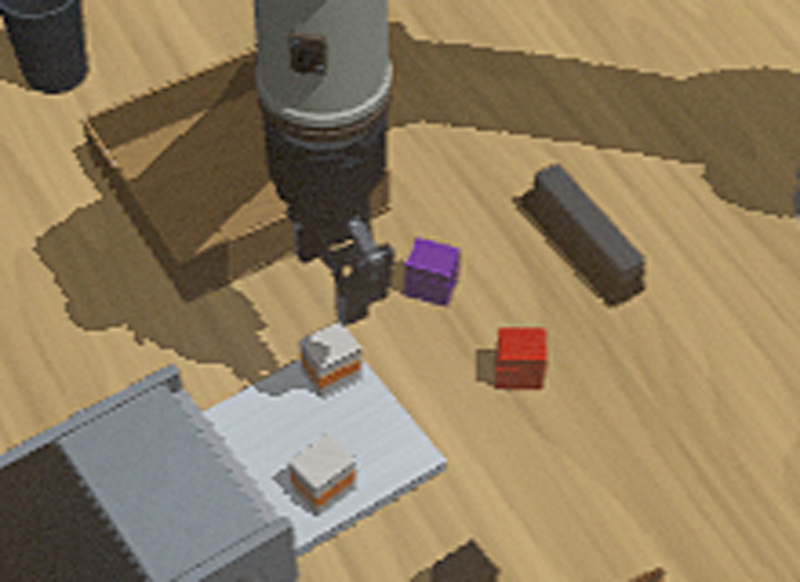

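Two packs remain on the table, at crop (332,355) and (323,472); the gripper is above the first and the first-placed pack is hidden behind the arm.

>>> send_rows --pt "0 0 0 0 -0.004 0.05 -0.3" --pt "0 0 0 0 -0.004 0.094 -0.3" --pt "0 0 0 0 -0.004 0.094 -0.3" --pt "0 0 0 0 -0.004 0.094 1" --pt "0 0 0 0 -0.004 0.094 1"

```text
time: 5.9
eef_pos: [0.5233, -0.0719, 0.0328]
eef_rot: [-0.003, 1.0, -0.0, 0.002]
contact_force: [0.0, 0.3, 0.8]
width: 0.0297
grasp_force: 33.0
```

>>> send_rows --pt "0 0 0 0 0 0 1" --pt "0 0 0 0 0 0 1" --pt "0 0 0 0 0 0 1" --pt "0 0 0 0 0 -0.05 1" --pt "0 0 0 0 0 -0.09 1"

```text
time: 6.4
eef_pos: [0.5208, -0.0707, 0.1214]
eef_rot: [-0.004, 1.0, 0.0, -0.001]
contact_force: [1.2, -0.2, 0.1]
width: 0.0299
grasp_force: 33.0
```

>>> send_rows --pt "0 0 0 0.005 -0.045 0 1" --pt "0 0 0 0.01 -0.09 0 1" --pt "0 0 0 0.015 -0.135 0 1" --pt "0 0 0 0.02 -0.18 0 1" --pt "0 0 0 0.022 -0.228 0 1"

```text
time: 6.9
eef_pos: [0.5009, -0.3005, 0.1216]
eef_rot: [-0.004, 1.0, -0.0, 0.001]
contact_force: [1.1, -0.2, -0.2]
width: 0.0296
grasp_force: 33.1
```

>>> send_rows --pt "0 0 0 0 0 0.03 1" --pt "0 0 0 0 0 0.04 1"

```text
time: 7.1
eef_pos: [0.4993, -0.3006, 0.0792]
eef_rot: [-0.002, 1.0, 0.0, -0.001]
contact_force: [-0.6, 2.1, -0.3]
width: 0.0296
grasp_force: 33.1
```

```bash
python3 -c "
from h import *
to((.501,-.297,.025))"
```

```text
t 7.1 p [ 0.4993 -0.3006  0.0792] yaw 0.22 F [-0.6  2.1 -0.3] w 0.0296 g 33.1
turn z 0.004 shift [-0.0018  0.0036  0.0542]
```

>>> send_rows --pt "0 0 0 -0.002 0.003 0.045 1" --pt "0 0 0 -0.002 0.003 0.054 1" --pt "0 0 0 -0.002 0.003 0.054 -0.18" --pt "0 0 0 -0.002 0.003 0.054 -0.18" --pt "0 0 0 -0.002 0.003 0.054 -0.18"

```text
time: 7.6
eef_pos: [0.5047, -0.2966, 0.0284]
eef_rot: [-0.004, 1.0, -0.001, 0.001]
contact_force: [0.2, 0.2, 1.4]
width: 0.0504
grasp_force: 0.0
```

>>> send_rows --pt "0 0 0 0 0 -0.04 -0.18" --pt "0 0 0 0 0 -0.09 -0.18" --pt "0 0 0 -0.01 0.045 -0.105 -0.3" --pt "0 0 0 -0.02 0.09 -0.105 -0.3" --pt "0 0 0 -0.03 0.135 -0.105 -0.3"

```text
time: 8.1
eef_pos: [0.5339, -0.1603, 0.1346]
eef_rot: [-0.003, 1.0, -0.001, 0.003]
contact_force: [0.7, 1.0, -0.6]
width: 0.0558
grasp_force: 0.0
```

>>> send_rows --pt "0 0 -0.07 -0.012 0.045 0 -0.3" --pt "0 0 -0.14 -0.022 0.09 0 -0.3" --pt "0 0 -0.216 -0.032 0.135 0 -0.3" --pt "0 0 -0.216 -0.042 0.179 0 -0.3" --pt "0 0 -0.216 -0.042 0.179 0 -0.3"

```text
time: 8.6
eef_pos: [0.5746, 0.0282, 0.1338]
eef_rot: [-0.117, 0.993, 0.002, 0.003]
contact_force: [-1.0, 0.6, 0.3]
width: 0.0557
grasp_force: 0.0
```

Run:
```python
from m import *
to((.574,.017,.031),12.5)
i,W=cloud("scene"); rect("p0",W,(370,316,398,335),.056,.066)
i,W=cloud("top"); cv2.imwrite("pics/t2.png",cv2.resize(i[170:290,230:400],(800,565),interpolation=cv2.INTER_CUBIC))
```

```text
t 8.6 p [0.5746 0.0282 0.1338] yaw 13.45 F [-1.   0.6  0.3] w 0.0557 g 0.0
turn z 0.017 shift [ 0.0038 -0.0111  0.1027]
p0 152 c [574.3  18.4] size [35.7 31.9] ang 13.1 zmed 61.2
```

View pics/t2.png

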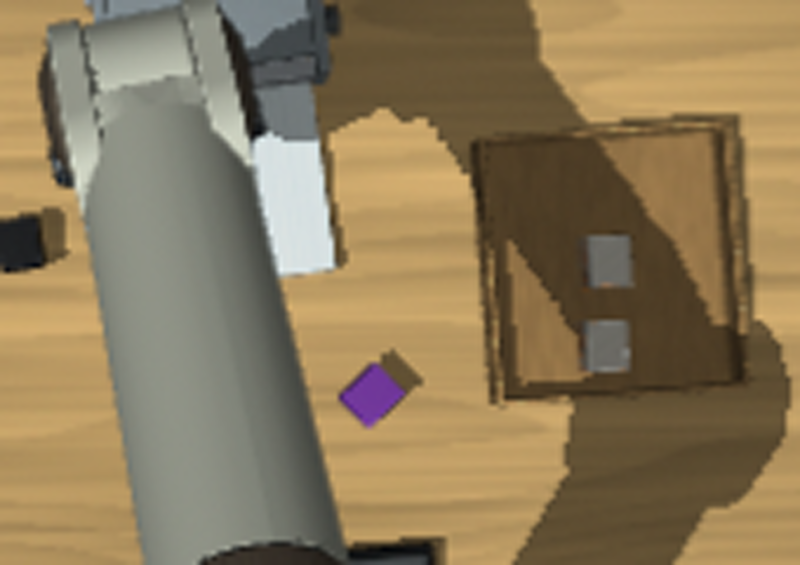

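Both packs stand in the carton (crop 607,260 and 607,347). Now the last one.

>>> send_rows --pt "0 0 0.01 0.003 -0.011 0.045 -0.3" --pt "0 0 0.01 0.003 -0.011 0.09 -0.3" --pt "0 0 0.01 0.003 -0.011 0.102 -0.3" --pt "0 0 0.01 0.003 -0.011 0.102 -0.3" --pt "0 0 0.01 0.003 -0.011 0.102 1"

```text
time: 9.2
eef_pos: [0.5722, 0.0054, 0.0299]
eef_rot: [-0.106, 0.994, -0.0, 0.0]
contact_force: [-0.2, 1.0, 0.5]
width: 0.0422
grasp_force: 0.3
```

>>> send_rows --pt "0 0 0 0 0 0 1" --pt "0 0 0 0 0 0 1" --pt "0 0 0 0 0 0 1" --pt "0 0 0 0 0 -0.05 1" --pt "0 0 0 0 0 -0.1 1"

```text
time: 9.7
eef_pos: [0.57, 0.007, 0.1282]
eef_rot: [-0.107, 0.994, 0.0, -0.003]
contact_force: [2.2, 0.2, 0.4]
width: 0.0299
grasp_force: 30.0
```

>>> send_rows --pt "0 0 0 0 0 0 1"

```text
time: 9.8
eef_pos: [0.5775, 0.0075, 0.1361]
eef_rot: [-0.107, 0.994, -0.0, 0.006]
contact_force: [2.1, 0.0, -1.2]
width: 0.0297
grasp_force: 30.2
```

```bash
python3 -c "
from h import *
to((.555,-.297,.13))"
```

```text
t 9.8 p [0.5775 0.0075 0.1361] yaw 12.24 F [ 2.1  0.  -1.2] w 0.0297 g 30.2
turn z 0.214 shift [ 0.0866 -0.2928  0.0057]
```

>>> send_rows --pt "0 0 0.07 0.013 -0.045 0 1" --pt "0 0 0.14 0.026 -0.09 0 1" --pt "0 0 0.214 0.04 -0.135 0 1" --pt "0 0 0.214 0.053 -0.18 0 1" --pt "0 0 0.214 0.067 -0.225 0 1"

```text
time: 10.3
eef_pos: [0.554, -0.2287, 0.1291]
eef_rot: [0.0, 1.0, -0.0, 0.0]
contact_force: [1.0, 1.0, -1.5]
width: 0.0294
grasp_force: 30.1
```

>>> send_rows --pt "0 0 0 0.004 -0.045 0 1" --pt "0 0 0 0.006 -0.07 0 1" --pt "0 0 0 0.006 -0.07 0.03 1" --pt "0 0 0 0.006 -0.07 0.03 1"

```text
time: 10.7
eef_pos: [0.5449, -0.2969, 0.0955]
eef_rot: [0.001, 1.0, 0.001, -0.003]
contact_force: [-0.8, 0.3, -2.3]
width: 0.0295
grasp_force: 30.1
```

```bash
python3 -c "
from h import *
to((.555,-.297,.025))"
```

```text
t 10.7 p [ 0.5449 -0.2969  0.0955] yaw -0.16 F [-0.8  0.3 -2.3] w 0.0295 g 30.1
turn z -0.003 shift [-0.0106 -0.0003  0.0704]
```

>>> send_rows --pt "0 0 0 -0.01 0 0.05 1" --pt "0 0 0 -0.01 0 0.07 1" --pt "0 0 0 -0.01 0 0.07 1" --pt "0 0 0 -0.01 0 0.07 -0.18" --pt "0 0 0 -0.01 0 0.07 -0.18"

```text
time: 11.2
eef_pos: [0.5601, -0.2973, 0.0315]
eef_rot: [-0.0, 1.0, -0.001, 0.001]
contact_force: [-0.5, -0.3, 0.6]
width: 0.0502
grasp_force: 0.0
```

>>> send_rows --pt "0 0 0 0 0 0 -0.18" --pt "0 0 0 0 0 -0.05 -0.18" --pt "0 0 0 0 0 -0.1 -0.18" --pt "0 0 0 0.01 0.045 -0.13 -0.3" --pt "0 0 0 0.02 0.09 -0.13 -0.3"

```text
time: 11.7
eef_pos: [0.5422, -0.2106, 0.1658]
eef_rot: [0.003, 1.0, -0.003, 0.006]
contact_force: [0.4, 1.1, 0.1]
width: 0.0554
grasp_force: 0.0
```

>>> send_rows --pt "0 0 0 0.008 0.049 0 -0.3" --pt "0 0 0 0.016 0.098 0 -0.3" --pt "0 0 0 0.024 0.147 0 -0.3" --pt "0 0 0 0.032 0.196 0 -0.3" --pt "0 0 0 0.04 0.245 0 -0.3"

```text
time: 12.2
eef_pos: [0.4988, 0.0394, 0.161]
eef_rot: [0.0, 1.0, -0.0, 0.002]
contact_force: [1.5, -0.2, -0.0]
width: 0.0554
grasp_force: 0.0
```

>>> send_rows --pt "0 0 0 0.008 0.049 0 -0.3" --pt "0 0 0 0.016 0.098 0 -0.3" --pt "0 0 0 0.024 0.147 0 -0.3" --pt "0 0 0 0.032 0.196 0 -0.3" --pt "0 0 0 0.04 0.245 0 -0.3"

```text
time: 12.7
eef_pos: [0.4589, 0.2847, 0.1611]
eef_rot: [0.0, 1.0, 0.0, 0.002]
contact_force: [1.7, -0.4, -0.4]
width: 0.0554
grasp_force: 0.0
```

>>> send_rows --pt "0 0 0 0 0 0 -0.3" --pt "0 0 0 0 0 0 -0.3"

```text
time: 12.9
eef_pos: [0.4584, 0.2845, 0.1605]
eef_rot: [-0.002, 1.0, 0.001, 0.001]
contact_force: [0.2, -1.0, -0.3]
width: 0.0554
grasp_force: 0.0
```

Run:
```python
from m import *
to((.453,.288,.056))
i,W=cloud("top"); cv2.imwrite("pics/t3.png",cv2.resize(i[120:290,150:400],(800,544),interpolation=cv2.INTER_CUBIC))
i,W=cloud("scene"); rect("knob",W,(510,405,545,440),.074,.09)
```

```text
t 12.9 p [0.4584 0.2845 0.1605] yaw 0.2 F [ 0.2 -1.  -0.3] w 0.0554 g 0.0
turn z 0.003 shift [0.0056 0.0034 0.1045]
knob 99 c [454.8 290.1] size [31.  16.5] ang 5.1 zmed 82.2
```

View pics/t3.png

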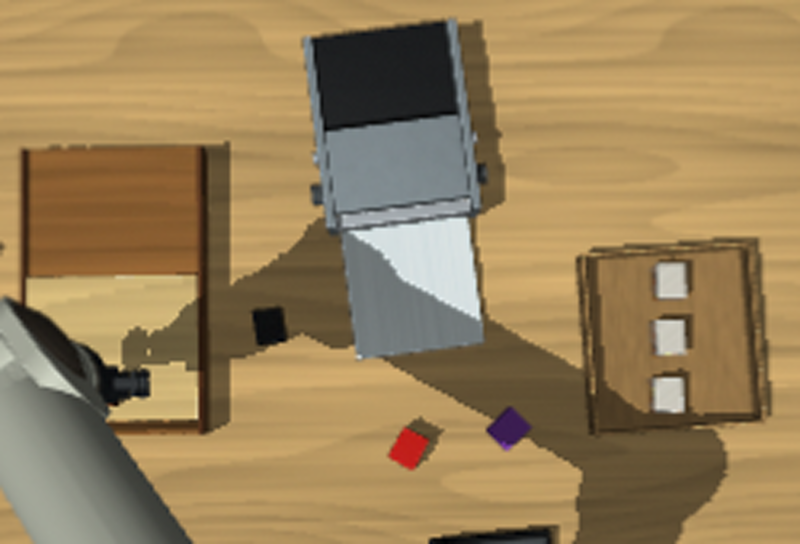

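All three packs are in the carton (crop 670,281/337/394), and the table is clear. Now the cover knob.

>>> send_rows --pt "0 0 0 0.0045 0.0045 0.05 -0.3" --pt "0 0 0 0.0045 0.0045 0.09 -0.3" --pt "0 0 0 0.0045 0.0045 0.103 -0.3" --pt "0 0 0 0.0045 0.0045 0.103 -0.3" --pt "0 0 0 0.0045 0.0045 0.103 1"

```text
time: 13.5
eef_pos: [0.4555, 0.2869, 0.0576]
eef_rot: [0.001, 1.0, 0.0, 0.001]
contact_force: [-0.1, 0.3, 0.2]
width: 0.0423
grasp_force: 0.0
```

>>> send_rows --pt "0 0 0 0 0 0 1" --pt "0 0 0 0 0 0 1" --pt "0 0 0 0 0 0 1" --pt "0 0 0 0 0 0 1" --pt "0 0 0 0 0 0 1"

```text
time: 14.0
eef_pos: [0.4558, 0.2882, 0.0583]
eef_rot: [0.0, 1.0, 0.001, 0.002]
contact_force: [-0.5, 0.5, 7.4]
width: 0.0151
grasp_force: 33.9
```

>>> send_rows --pt "0 0 0 -0.02 0 0 1" --pt "0 0 0 -0.05 0 0 1" --pt "0 0 0 -0.08 0 0 1" --pt "0 0 0 -0.11 0 0 1" --pt "0 0 0 -0.125 0 0 1"

```text
time: 14.5
eef_pos: [0.5824, 0.2881, 0.0584]
eef_rot: [0.001, 1.0, 0.001, 0.002]
contact_force: [-2.2, 0.7, 8.6]
width: 0.015
grasp_force: 34.0
```

>>> send_rows --pt "0 0 0 -0.003 0 0 1" --pt "0 0 0 -0.006 0 0 1"

```text
time: 14.7
eef_pos: [0.5865, 0.2881, 0.0584]
eef_rot: [0.0, 1.0, 0.001, 0.001]
contact_force: [-1.3, 0.6, 7.6]
width: 0.0153
grasp_force: 34.0
```

>>> send_rows --pt "0 0 0 -0.003 0 0 1" --pt "0 0 0 -0.006 0 0 1" --pt "0 0 0 -0.009 0 0 1" --pt "0 0 0 -0.009 0 0 1"

```text
time: 15.1
eef_pos: [0.591, 0.2881, 0.0583]
eef_rot: [-0.0, 1.0, -0.0, -0.002]
contact_force: [-11.8, -2.4, 15.7]
width: 0.0152
grasp_force: 35.1
```

>>> send_rows --pt "0 0 0 0 0 0 -0.3" --pt "0 0 0 0 0 0 -0.3" --pt "0 0 0 0 0 0 -0.3" --pt "0 0 0 0 0 -0.05 -0.3" --pt "0 0 0 0 0 -0.1 -0.3"

```text
time: 15.6
eef_pos: [0.5926, 0.2859, 0.1546]
eef_rot: [0.0, 1.0, -0.001, -0.003]
contact_force: [1.3, 0.6, 0.6]
width: 0.0554
grasp_force: 0.0
```

>>> send_rows --pt "0 0 0 0 -0.05 -0.03 -0.3" --pt "0 0 0 0 -0.1 -0.05 -0.3" --pt "0 0 0 0 -0.15 -0.05 -0.3" --pt "0 0 0 0 -0.2 -0.05 -0.3" --pt "0 0 0 0 -0.2 -0.05 -0.3"

```text
time: 16.1
eef_pos: [0.5947, 0.0778, 0.2064]
eef_rot: [0.005, 1.0, -0.002, 0.0]
contact_force: [0.3, 0.1, 0.4]
width: 0.0555
grasp_force: 0.0
```

Run:
```python
from m import *
st()
i,W=cloud("top"); np.save("top4",W); cv2.imwrite("pics/t4.png",cv2.resize(i[150:270,130:290],(800,600),interpolation=cv2.INTER_CUBIC))
i,W=cloud("scene"); np.save("scene4",W); cv2.imwrite("pics/s4.png",cv2.resize(i[230:410,230:430],(666,600),interpolation=cv2.INTER_CUBIC))
```

```text
t 16.1 p [0.5947 0.0778 0.2064] yaw -0.6 F [0.3 0.1 0.4] w 0.0555 g 0.0
```

View pics/t4.png

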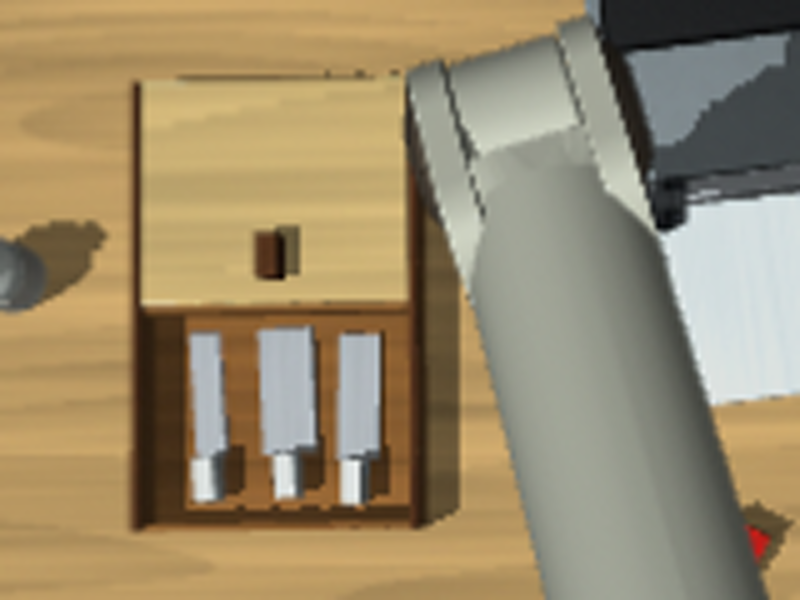

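View pics/s4.png

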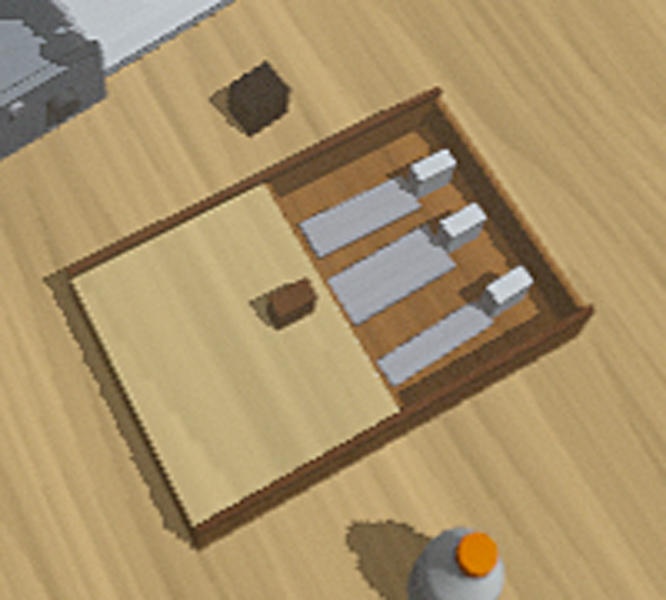

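The box is open. Left to right in the top crop: thin (handle 207,477), thick (287,475), mid (353,480), all pointing about +x.

Run:
```python
from m import *
for n,sx,ox,oy,H in(("top",5,130,150,dict(thin=(185,445,235,510),thick=(265,442,312,505),mid=(332,448,382,510))),("scene",3.33,230,230,dict(thin=(478,262,540,320),thick=(432,198,492,252),mid=(405,145,462,200)))):
    W=np.load(n+"4.npy")
    for k,b in H.items():
        rect(n+k,W,[(b[0]/sx+ox)/.7,(b[1]/sx+oy)/.7,(b[2]/sx+ox)/.7,(b[3]/sx+oy)/.7],.032,.046)
W=np.load("top4.npy")
for k,b in dict(thin=(185,328,230,450),thick=(255,323,320,448),mid=(335,330,385,450)).items():
    rect(k+"blade",W,[(b[0]/5+130)/.7,(b[1]/5+150)/.7,(b[2]/5+130)/.7,(b[3]/5+150)/.7],.0055,.016)
# blade axis by edge image
import cv2
i=cv2.imread("pics/t4.png"); m=((i.min(2)>125)).astype(np.uint8)
for k,b in dict(thin=(180,328,235,450),thick=(250,323,325,448),mid=(330,330,390,450)).items():
    ys,xs=np.nonzero(m[b[1]:b[3],b[0]:b[2]]); print(k,len(ys),[np.round(v,1) for v in cv2.minAreaRect(np.stack([xs+b[0],ys+b[1]],1).astype(np.float32))])
```

```text
topthin 41 c [442.3 338.2] size [30. 14.] ang 0.5 zmed 40.5
topthick 37 c [444.3 282.9] size [30.  13.1] ang 5.6 zmed 39.0
topmid 43 c [439.1 238.4] size [14.2 26.6] ang 89.0 zmed 39.7
scenethin 93 c [442.6 339.9] size [30.5 14.1] ang 1.0 zmed 39.9
scenethick 87 c [445.6 285.7] size [29.8 14.6] ang 3.3 zmed 39.3
scenemid 85 c [440.9 240.9] size [14.3 30.1] ang 89.2 zmed 39.7
thinblade 139 c [505.1 341. ] size [28.6 82.1] ang 89.8 zmed 8.7
thickblade 221 c [507.7 286.7] size [41.6 81.9] ang 89.3 zmed 11.6
midblade 177 c [501.9 236.9] size [32.  78.5] ang 89.6 zmed 10.3
thin 3404 [array([207.2, 391.6]), array([116.6,  30.3]), np.float64(86.4)]
thick 6194 [array([286.4, 387.5]), array([119.6,  53.5]), np.float64(88.0)]
mid 4697 [array([358.5, 391.5]), array([115.,  41.]), np.float64(90.0)]
```

>>> send_rows --pt "0 0 -0.012 0.03 0.04 0 0.2" --pt "0 0 -0.024 0.06 0.08 0 0.2" --pt "0 0 -0.037 0.09 0.12 0 0.2" --pt "0 0 -0.037 0.12 0.16 0 0.2" --pt "0 0 -0.037 0.14 0.2 0 0.2"

```text
time: 16.7
eef_pos: [0.4505, 0.2913, 0.2063]
eef_rot: [-0.021, 1.0, 0.0, -0.001]
contact_force: [1.0, 0.8, -0.5]
width: 0.034
grasp_force: 0.0
```

>>> send_rows --pt "0 0 0 0.01 0.04 0 0.2" --pt "0 0 0 0.013 0.06 0.04 0.2" --pt "0 0 0 0.013 0.06 0.08 0.2" --pt "0 0 0 0.013 0.06 0.1 0.2" --pt "0 0 0 0.013 0.06 0.1 0.2"

```text
time: 17.2
eef_pos: [0.435, 0.3474, 0.1028]
eef_rot: [-0.02, 1.0, -0.001, -0.003]
contact_force: [-0.5, -1.0, -0.8]
width: 0.0339
grasp_force: 0.0
```

```bash
python3 -c "
from h import *
to((.4425,.339,.010),1.5)"
```

```text
t 17.2 p [0.435  0.3474 0.1028] yaw 2.33 F [-0.5 -1.  -0.8] w 0.0339 g 0.0
turn z 0.014 shift [-0.0078 -0.0085  0.0928]
```

>>> send_rows --pt "0 0 0 -0.007 -0.007 0.02 0.2" --pt "0 0 0 -0.007 -0.007 0.06 0.2" --pt "0 0 0 -0.007 -0.007 0.085 0.2" --pt "0 0 0 -0.007 -0.007 0.09 0.2" --pt "0 0 0 -0.007 -0.007 0.09 0.2"

```text
time: 17.7
eef_pos: [0.4459, 0.3412, 0.0168]
eef_rot: [-0.019, 1.0, 0.0, -0.0]
contact_force: [-0.1, 0.3, 0.6]
width: 0.0342
grasp_force: 0.0
```

>>> send_rows --pt "0 0 0 0 0 0 0.3" --pt "0 0 0 0 0 0 1" --pt "0 0 0 0 0 0 1" --pt "0 0 0 0 0 0 1" --pt "0 0 0 0 0 0 1" --grip_force 60

```text
time: 18.2
eef_pos: [0.4475, 0.3411, 0.0183]
eef_rot: [-0.018, 1.0, 0.001, 0.001]
contact_force: [-1.1, -0.2, 6.4]
width: 0.0129
grasp_force: 59.2
```

```bash
python3 -c "
from h import *
to((.4425,.339,.010),1.5)"
```

```text
t 18.2 p [0.4475 0.3411 0.0183] yaw 2.1 F [-1.1 -0.2  6.4] w 0.0129 g 59.2
turn z 0.01 shift [ 0.0051 -0.0019  0.0083]
```

>>> send_rows --pt "0 0 0 0 0 0 0.3" --pt "0 0 0 0 0 0 0.3" --pt "0 0 0.008 0.005 -0.001 0.004 0.3" --pt "0 0 0.008 0.005 -0.001 0.009 0.3" --pt "0 0 0.008 0.005 -0.001 0.009 0.3"

```text
time: 18.7
eef_pos: [0.4418, 0.3392, 0.011]
eef_rot: [-0.015, 1.0, -0.0, 0.001]
contact_force: [-8.3, -11.5, 40.2]
width: 0.0304
grasp_force: 19.6
```

```bash
python3 -c "
from h import *
to((.4425,.339,.010),1.5)"
```

```text
t 18.7 p [0.4418 0.3392 0.011 ] yaw 1.67 F [ -8.3 -11.5  40.2] w 0.0304 g 19.6
turn z 0.003 shift [-0.0007 -0.0002  0.001 ]
```

>>> send_rows --pt "0 0 0 0 0 -0.006 0.3" --pt "0 0 0 0 0 -0.006 0.3"

```text
time: 18.9
eef_pos: [0.4414, 0.339, 0.0139]
eef_rot: [-0.014, 1.0, 0.0, 0.001]
contact_force: [0.5, 0.6, -0.1]
width: 0.0297
grasp_force: 0.0
```

Run:
```python
from m import *
st()
i,W=cloud("scene"); cv2.imwrite("pics/s5.png",cv2.resize(i[270:370,290:420],(780,600),interpolation=cv2.INTER_CUBIC))
```

```text
t 18.9 p [0.4414 0.339  0.0139] yaw 1.64 F [ 0.5  0.6 -0.1] w 0.0297 g 0.0
```

View pics/s5.png

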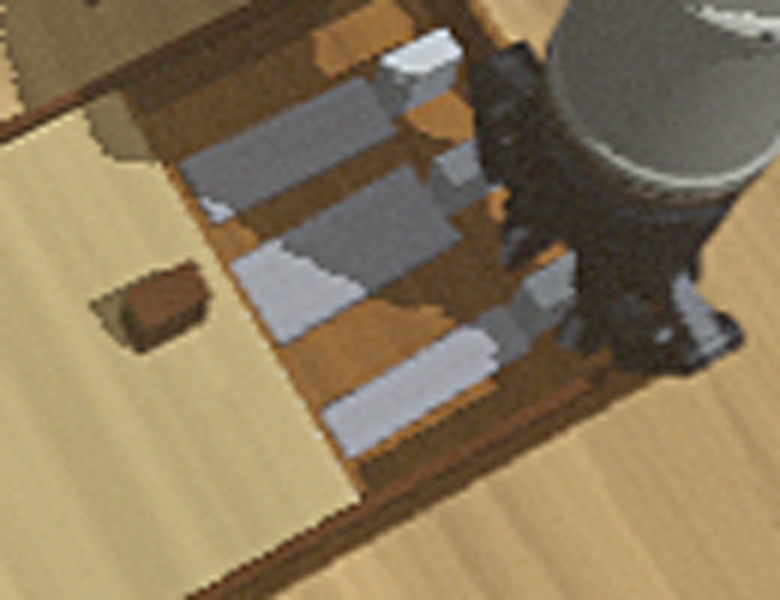

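The gauge still stands between the fingers. The finger knuckle at (742,330) overhangs the side rail, which caused the contact, so I'll grip at this height.

>>> send_rows --pt "0 0 0 0 0 0 1" --pt "0 0 0 0 0 0 1" --pt "0 0 0 0 0 0 1" --pt "0 0 0 0 0 0 1" --pt "0 0 0 0 0 0 1" --grip_force 60

```text
time: 19.45
eef_pos: [0.441, 0.3384, 0.0128]
eef_rot: [-0.014, 1.0, -0.0, -0.0]
contact_force: [0.9, -0.4, -0.2]
width: 0.0127
grasp_force: 58.5
```

>>> send_rows --pt "0 0 0 0 0 -0.02 1" --pt "0 0 0 0 0 -0.06 1" --pt "0 0 0 0 0 -0.1 1" --pt "0 0 0 0 0 -0.13 1" --pt "0 0 0 0 0 -0.13 1"

```text
time: 19.95
eef_pos: [0.4439, 0.3408, 0.1478]
eef_rot: [-0.014, 1.0, 0.002, 0.003]
contact_force: [0.5, 0.4, -0.6]
width: 0.013
grasp_force: 58.5
```

```bash
python3 -c "
from h import *
a=np.radians(6.5);O=np.array([.6262,-.016])
P=O+np.array([np.cos(a),np.sin(a)])*(-.125)
print(P); to((P[0],P[1],.14),6.5)"
```

```text
[ 0.50200352 -0.0301504 ]
t 19.95 p [0.4439 0.3408 0.1478] yaw 1.63 F [ 0.5  0.4 -0.6] w 0.013 g 58.5
turn z -0.085 shift [-0.0475 -0.3725  0.0064]
```

>>> send_rows --pt "0 0 -0.03 -0.006 -0.046 0 1" --pt "0 0 -0.06 -0.012 -0.092 0 1" --pt "0 0 -0.085 -0.018 -0.138 0 1" --pt "0 0 -0.085 -0.024 -0.184 0 1" --pt "0 0 -0.085 -0.03 -0.23 0 1"

```text
time: 20.45
eef_pos: [0.4772, 0.1075, 0.1424]
eef_rot: [-0.057, 0.998, -0.0, -0.001]
contact_force: [1.0, 0.2, -1.3]
width: 0.0132
grasp_force: 58.6
```

>>> send_rows --pt "0 0 0 -0.001 -0.045 0 1" --pt "0 0 0 -0.003 -0.09 0 1" --pt "0 0 0 -0.005 -0.135 0 1" --pt "0 0 0 -0.005 -0.143 0 1" --pt "0 0 0 -0.005 -0.143 0 1"

```text
time: 20.95
eef_pos: [0.4984, -0.0342, 0.1423]
eef_rot: [-0.054, 0.999, -0.0, -0.001]
contact_force: [0.5, 0.2, -0.5]
width: 0.013
grasp_force: 58.8
```

Run:
```python
from m import *
to((.502,-.030,.033),6.5)
i,W=cloud("scene"); cv2.imwrite("pics/s6.png",cv2.resize(i[160:300,170:340],(729,600),interpolation=cv2.INTER_CUBIC))
```

```text
t 20.95 p [ 0.4984 -0.0342  0.1423] yaw 6.24 F [ 0.5  0.2 -0.5] w 0.013 g 58.8
turn z -0.005 shift [-0.0043  0.0038  0.1093]
```

View pics/s6.png

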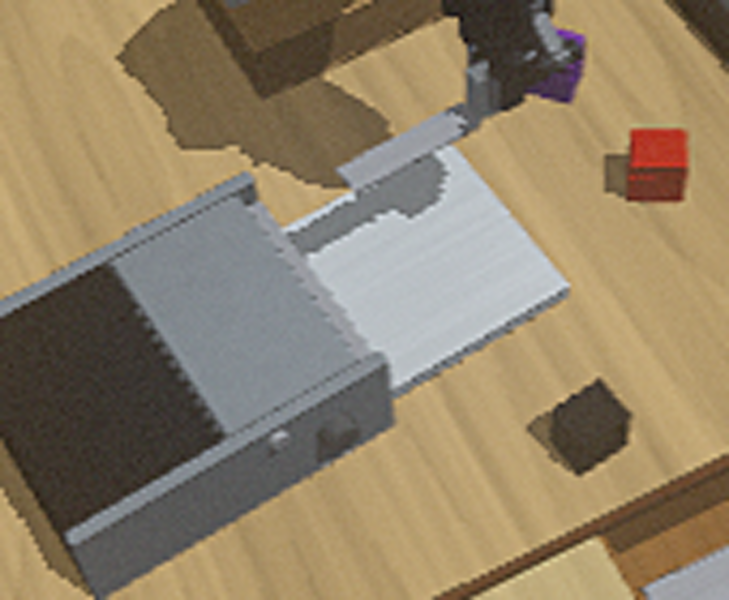

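The thin gauge is held level, its tip at about (343,178) in the crop, and it points along the table. Lowering it to feel the table.

>>> send_rows --pt "0 0 -0.005 -0.004 0.004 0.04 1" --pt "0 0 -0.005 -0.004 0.004 0.08 1" --pt "0 0 -0.005 -0.004 0.004 0.104 1" --pt "0 0 -0.005 -0.004 0.004 0.106 1" --pt "0 0 -0.005 -0.004 0.004 0.106 1"

```text
time: 21.5
eef_pos: [0.502, -0.0253, 0.037]
eef_rot: [-0.061, 0.998, 0.001, -0.001]
contact_force: [-0.3, -0.5, -0.5]
width: 0.0129
grasp_force: 58.7
```

>>> send_rows --pt "0 0 0 0 0 0.001 1" --pt "0 0 0 0 0 0.002 1" --pt "0 0 0 0 0 0.003 1"

```text
time: 21.8
eef_pos: [0.5036, -0.0274, 0.0355]
eef_rot: [-0.059, 0.998, -0.0, 0.001]
contact_force: [0.8, 0.7, -1.7]
width: 0.0131
grasp_force: 58.7
```

>>> send_rows --pt "0 0 0 0 0 0.001 1" --pt "0 0 0 0 0 0.002 1"

```text
time: 22.0
eef_pos: [0.5029, -0.0276, 0.0326]
eef_rot: [-0.059, 0.998, -0.0, 0.0]
contact_force: [-0.6, -0.4, -2.1]
width: 0.0133
grasp_force: 58.7
```

>>> send_rows --pt "0 0 0 0 0 0.001 1" --pt "0 0 0 0 0 0.001 1"

```text
time: 22.2
eef_pos: [0.5025, -0.0275, 0.0311]
eef_rot: [-0.059, 0.998, 0.0, -0.0]
contact_force: [1.1, 0.3, -1.1]
width: 0.0136
grasp_force: 58.7
```

>>> send_rows --pt "0 0 0 0 0 0.001 1" --pt "0 0 0 0 0 0.001 1"

```text
time: 22.4
eef_pos: [0.5024, -0.0274, 0.0301]
eef_rot: [-0.059, 0.998, 0.0, -0.0]
contact_force: [-0.7, -1.2, -0.7]
width: 0.0132
grasp_force: 58.7
```

>>> send_rows --pt "0 0 0 0 0 0.001 1" --pt "0 0 0 0 0 0.001 1"

```text
time: 22.6
eef_pos: [0.5026, -0.0274, 0.0297]
eef_rot: [-0.059, 0.998, -0.0, -0.0]
contact_force: [-2.2, -1.2, 5.1]
width: 0.013
grasp_force: 59.6
```

>>> send_rows --pt "0 0 0 0 0 -0.0008 1" --pt "0 0 0 -0.01 0 -0.0008 1" --pt "0 0 0 -0.02 0 -0.0008 1" --pt "0 0 0 -0.03 0 -0.0008 1" --pt "0 0 0 -0.03 0 -0.0008 1"

```text
time: 23.1
eef_pos: [0.5349, -0.0233, 0.0303]
eef_rot: [-0.059, 0.998, 0.0, 0.001]
contact_force: [0.5, 0.3, 0.2]
width: 0.0128
grasp_force: 58.8
```

>>> send_rows --pt "0 0 0 -0.005 0 0 1" --pt "0 0 0 -0.01 0 0 1" --pt "0 0 0 -0.01 0 0 1"

```text
time: 23.4
eef_pos: [0.5433, -0.0225, 0.0301]
eef_rot: [-0.059, 0.998, 0.0, 0.001]
contact_force: [-0.5, -0.4, -1.3]
width: 0.0125
grasp_force: 58.8
```

>>> send_rows --pt "0 0 0 -0.006 0 0 1" --pt "0 0 0 -0.012 0 0 1" --pt "0 0 0 -0.018 0 0 1"

```text
time: 23.7
eef_pos: [0.5593, -0.0207, 0.0298]
eef_rot: [-0.059, 0.998, -0.0, -0.001]
contact_force: [-8.9, -1.3, 11.2]
width: 0.0131
grasp_force: 60.2
```

>>> send_rows --pt "0 0 0 -0.005 0 0 1" --pt "0 0 0 -0.01 0 0 1"

```text
time: 23.9
eef_pos: [0.5691, -0.0196, 0.0298]
eef_rot: [-0.059, 0.998, -0.0, -0.001]
contact_force: [-4.6, -0.2, 2.0]
width: 0.0133
grasp_force: 59.4
```

>>> send_rows --pt "0 0 0 -0.005 0 0 1" --pt "0 0 0 -0.01 0 0 1"

```text
time: 24.1
eef_pos: [0.58, -0.0182, 0.0299]
eef_rot: [-0.059, 0.998, -0.0, -0.0]
contact_force: [-2.7, -0.7, 0.0]
width: 0.013
grasp_force: 59.0
```

>>> send_rows --pt "0 0 0 -0.002 0 0 1" --pt "0 0 0 -0.004 0 0 1"

```text
time: 24.3
eef_pos: [0.5839, -0.0177, 0.0298]
eef_rot: [-0.059, 0.998, 0.0, -0.0]
contact_force: [-2.8, 0.1, -0.3]
width: 0.0135
grasp_force: 58.9
```

>>> send_rows --pt "0 0 0 0.002 0 0 1" --pt "0 0 0 0.004 0 0 1"

```text
time: 24.5
eef_pos: [0.581, -0.0179, 0.0302]
eef_rot: [-0.059, 0.998, 0.0, 0.001]
contact_force: [1.2, 0.8, -3.7]
width: 0.0131
grasp_force: 58.5
```

>>> send_rows --pt "0 0 0 0 0 0 1" --pt "0 0 0 0 0 0 0.3" --pt "0 0 0 0 0 0 0.3" --pt "0 0 0 0 0 0 0.3" --pt "0 0 0 0 0 0 0.3"

```text
time: 25.0
eef_pos: [0.5803, -0.0182, 0.0303]
eef_rot: [-0.059, 0.998, -0.0, 0.0]
contact_force: [-0.4, -0.2, 0.3]
width: 0.0301
grasp_force: 0.0
```

>>> send_rows --pt "0 0 0 0 0 -0.02 0.3" --pt "0 0 0 0 0 -0.06 0.3" --pt "0 0 0 0 0 -0.11 0.3" --pt "0 0 0 0 0 -0.13 -0.3" --pt "0 0 0 0 0 -0.13 -0.3"

```text
time: 25.5
eef_pos: [0.5831, -0.0181, 0.1645]
eef_rot: [-0.059, 0.998, -0.0, 0.004]
contact_force: [0.8, -0.3, 0.3]
width: 0.0552
grasp_force: 0.0
```

>>> send_rows --pt "0 0 0.04 -0.007 0.045 0 -0.3" --pt "0 0 0.08 -0.014 0.09 0 -0.3" --pt "0 0 0.117 -0.021 0.135 0 -0.3" --pt "0 0 0.117 -0.028 0.18 0 -0.3" --pt "0 0 0.117 -0.035 0.225 0 -0.3"

```text
time: 26.0
eef_pos: [0.5872, 0.2107, 0.1587]
eef_rot: [-0.001, 1.0, -0.0, -0.001]
contact_force: [0.0, 0.2, 0.3]
width: 0.0555
grasp_force: 0.0
```

>>> send_rows --pt "0 0 0 0 0.045 0 -0.3" --pt "0 0 0 0 0.078 0 -0.3" --pt "0 0 0 0 0.078 0 -0.3" --pt "0 0 0 0 0.078 0 -0.3"

```text
time: 26.4
eef_pos: [0.5867, 0.2882, 0.1584]
eef_rot: [-0.002, 1.0, -0.0, -0.001]
contact_force: [0.6, -0.7, 0.6]
width: 0.0558
grasp_force: 0.0
```

Run:
```python
from m import *
to((.591,.2885,.058))
i,W=cloud("top"); cv2.imwrite("pics/t7.png",cv2.resize(i[110:270,140:400],(800,492),interpolation=cv2.INTER_CUBIC))
# thin handle on table
rect("handle",W,(380,255,425,300),.045,.062)
```

```text
t 26.4 p [0.5867 0.2882 0.1584] yaw 0.24 F [ 0.6 -0.7  0.6] w 0.0558 g 0.0
turn z 0.004 shift [-0.0045  0.0004  0.1004]
handle 139 c [605.3 -36.9] size [ 73.8 101.9] ang 5.3 zmed 58.0
```

View pics/t7.png

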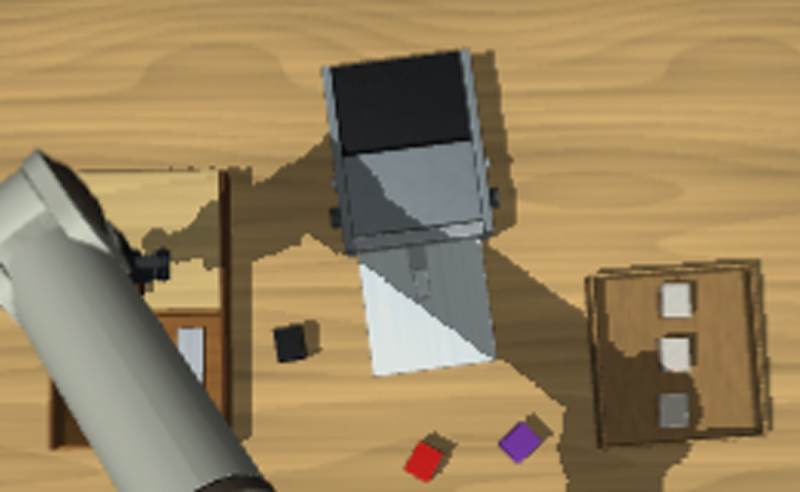

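The gauge lies under the lip, handle at crop (422,287), with the packs still in the carton. Shutting the cover.

>>> send_rows --pt "0 0 0 -0.0035 0 0.05 -0.3" --pt "0 0 0 -0.0035 0 0.09 -0.3" --pt "0 0 0 -0.0035 0 0.1 -0.3" --pt "0 0 0 -0.0035 0 0.1 -0.3" --pt "0 0 0 -0.0035 0 0.1 1" --grip_force 40

```text
time: 26.95
eef_pos: [0.5928, 0.2871, 0.0616]
eef_rot: [-0.0, 1.0, 0.0, 0.001]
contact_force: [0.8, 0.9, 0.4]
width: 0.0425
grasp_force: 0.0
```

>>> send_rows --pt "0 0 0 0 0 0 1" --pt "0 0 0 0 0 0 1" --pt "0 0 0 0 0 0 1" --pt "0 0 0 0 0 0 1" --pt "0 0 0 0.01 0 0 1"

```text
time: 27.45
eef_pos: [0.5847, 0.2882, 0.0626]
eef_rot: [-0.0, 1.0, 0.001, 0.003]
contact_force: [1.9, -0.6, 8.1]
width: 0.0147
grasp_force: 41.0
```

>>> send_rows --pt "0 0 0 0.03 0 0 1" --pt "0 0 0 0.06 0 0 1" --pt "0 0 0 0.09 0 0 1" --pt "0 0 0 0.12 0 0 1" --pt "0 0 0 0.133 0 0 1"

```text
time: 27.95
eef_pos: [0.448, 0.2882, 0.0626]
eef_rot: [-0.002, 1.0, 0.001, 0.002]
contact_force: [2.7, -0.2, 7.3]
width: 0.0152
grasp_force: 42.1
```

>>> send_rows --pt "0 0 0 0.003 0 0 1" --pt "0 0 0 0.006 0 0 1" --pt "0 0 0 0.008 0 0 1" --pt "0 0 0 0.008 0 0 1"

```text
time: 28.35
eef_pos: [0.443, 0.2883, 0.0625]
eef_rot: [-0.001, 1.0, 0.001, 0.003]
contact_force: [3.2, -1.3, 8.8]
width: 0.0151
grasp_force: 42.3
```

>>> send_rows --pt "0 0 0 0.002 0 0 1" --pt "0 0 0 0.004 0 0 1" --pt "0 0 0 0.004 0 0 1"

```text
time: 28.65
eef_pos: [0.443, 0.2883, 0.0626]
eef_rot: [0.0, 1.0, 0.002, 0.006]
contact_force: [13.5, 0.8, -1.6]
width: 0.0152
grasp_force: 40.9
```

>>> send_rows --pt "0 0 0 0.002 0 0 1" --pt "0 0 0 0.002 0 0 1"

```text
time: 28.85
eef_pos: [0.4429, 0.2883, 0.0626]
eef_rot: [0.001, 1.0, 0.003, 0.007]
contact_force: [18.4, 0.9, -6.9]
width: 0.0149
grasp_force: 40.3
```

>>> send_rows --pt "0 0 0 -0.004 0 0 1" --pt "0 0 0 -0.004 0 0 -0.3" --pt "0 0 0 -0.004 0 0 -0.3" --pt "0 0 0 -0.004 0 0 -0.3" --pt "0 0 0 -0.004 0 -0.04 -0.3"

```text
time: 29.35
eef_pos: [0.434, 0.2845, 0.0957]
eef_rot: [-0.001, 1.0, -0.003, -0.005]
contact_force: [-0.3, 0.2, 0.2]
width: 0.0555
grasp_force: 0.0
```

>>> send_rows --pt "0 0 0 0 0 -0.05 -0.3" --pt "0 0 0 0 0 -0.1 -0.3" --pt "0 0 0 0.03 0.03 -0.12 -0.3" --pt "0 0 0 0.06 0.06 -0.12 -0.3" --pt "0 0 0 0.08 0.1 -0.12 -0.3"

```text
time: 29.85
eef_pos: [0.3567, 0.3868, 0.2211]
eef_rot: [-0.0, 1.0, -0.0, 0.001]
contact_force: [0.9, 0.2, 0.4]
width: 0.0555
grasp_force: 0.0
```

>>> send_rows --pt "0 0 0 0.03 0.04 0 -0.3" --pt "0 0 0 0.05 0.08 0 -0.3" --pt "0 0 0 0.05 0.1 0 -0.3" --pt "0 0 0 0.05 0.1 0 -0.3" --pt "0 0 0 0.05 0.1 0 -0.3"

```text
time: 30.35
eef_pos: [0.3075, 0.4863, 0.2193]
eef_rot: [-0.001, 1.0, -0.001, -0.0]
contact_force: [0.8, -0.4, -0.1]
width: 0.0555
grasp_force: 0.0
```

Run:
```python
from m import *
st()
i,W=cloud("top"); cv2.imwrite("pics/t8.png",cv2.resize(i[110:270,140:400],(800,492),interpolation=cv2.INTER_CUBIC))
rect("knob",W,(245,325,285,365),.074,.09)
u0,v0,u1,v1=[int(140+405/3.077),int(110+262/3.077),int(140+440/3.077),int(110+310/3.077)]
Q=W[v0:v1,u0:u1].reshape(-1,3);Q=Q[(Q[:,2]>.048)&(Q[:,2]<.065)];r=cv2.minAreaRect(Q[:,:2].astype(np.float32));print("handle",r)
a=np.radians(6.5);d=np.array(r[0])-[.6262,-.016];print("in punch",d@[np.cos(a),np.sin(a)],d@[-np.sin(a),np.cos(a)])
i,W=cloud("scene"); rect("knob",W,(500,395,570,450),.074,.09)
cv2.imwrite("pics/s8.png",cv2.resize(i[100:400,180:420],(480,600)))
```

```text
t 30.35 p [0.3075 0.4863 0.2193] yaw 0.16 F [ 0.8 -0.4 -0.1] w 0.0555 g 0.0
knob 48 c [438.1 287.2] size [14.5 29.2] ang 89.1 zmed 83.1
handle ((0.5814464688301086, -0.018875395879149437), (0.029612446203827858, 0.013581049628555775), 7.139256000518799)
in punch -0.044791353066923646 0.002209331136442567
knob 101 c [439.8 289.4] size [16.5 29.7] ang 87.9 zmed 81.8
```

View pics/t8.png

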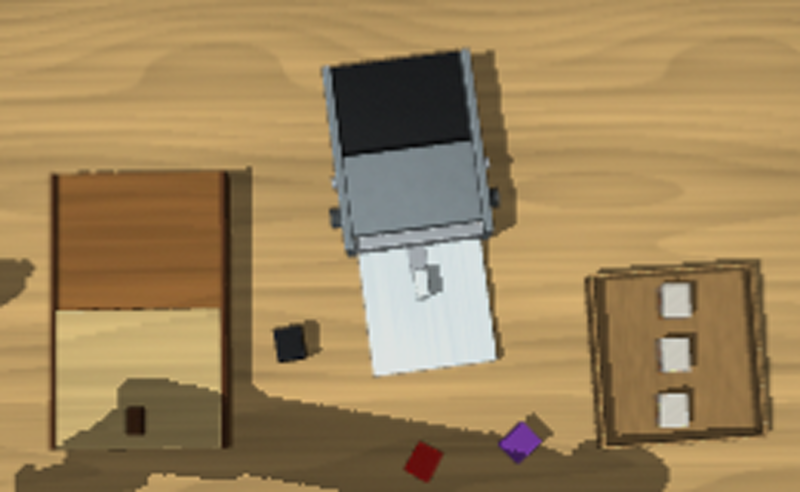

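View pics/s8.png

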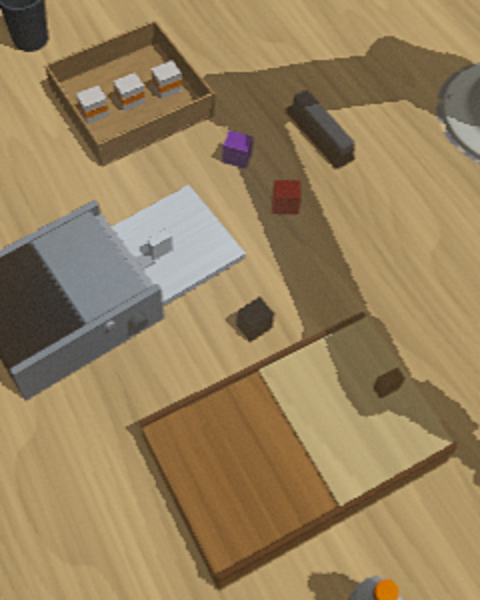

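The cover is shut (knob at x 439 mm, as expected), the gauge tip is about 55 mm past the lip, three packs are in the carton, and the glue and cup are in place. Handing in.

```bash
python3 -c "
from station import ctrl
print(ctrl.close_job())"
```

```text
the job is handed in; nothing more can be done
None
```

I handed the job in (no verdict returned): the three packs present are in the carton; the thin gauge cleared the lip, dragged under the shoe (about 3–5 N, only about 1 N on a short reverse pull) and stays there, tip about 55 mm past it; the mid and thick gauges are in the shut box; and the glue bottle and pencil cup weren't touched.

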